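Shut the airtight camera case on the study desk

ROBOT

A 7-joint arm with a two-finger parallel gripper is mounted at the origin on the work surface. World frame = base frame: x ahead of the robot, y to its left, z up, the work surface at z = 0. Lengths are in m, angles in rad, forces in N, time in s.
With the tool pointing down it reaches from about 0.425 to 0.925 m from the base axis. Payload 6.8 kg.
Tool frame: the origin (TCP) lies on the centre line of the jaws, within the pads' length; the fingertips stand 8 mm ahead of it and the grasp point (between the pads) lies 11 mm behind it (bot.tips_ahead is the distance from the TCP to the fingertips, in m); z points along the fingers, y is the line along which they close (so a half turn about z gives the same grasp; the last joint's range is limited). The gripper opens to 85 mm and grips with 20 to 120 N. Pads are 22 mm wide; open, the fingers measure 114 mm over their backs; the gripper's body (76 mm by 85 mm) begins 54 mm behind the grasp point. The pads swing forward as they close: fully open they stand 13 mm farther back than shut.
Start: joints at [1.079, 0.477, 0.022, 1.555, -0.011, 1.109, -0.083], TCP at [0.253, -0.626, 0.239] pointing down, gripper open.
Joint ranges: [-2.96, 2.96], [-0.34, 2.1], [-1.41, 1.46], [0.24, 2.44], [-1.37, 4.51], [0.17, 1.92], [-2.96, 2.96]. Speed limits (rad/s): [2.39, 2.39, 3.14, 3.14, 3.14, 3.14, 3.14].

INTERFACE

Orientations are given as a unit quaternion [w, x, y, z].
In Python, from station import bot gives the robot as it stands.
- The arm moves only by the tool send_rows, never from a script. Its argument "deltas" is text: rows parted by semicolons, each of 4 numbers parted by spaces: the shift along the tool's x, y, z in m, then the turn about the tool's z in degrees. In form: x y z spin; .... A call has 1 to 5 rows; each row is the pose to reach, as a shift and turn from the pose commanded when the call began, along the tool's axes at that moment; what a row does not reach only later rows make up. A row lasts 1/10 s, in which the tool goes at most 50 mm and 8.59 degrees, less where a joint would pass 70% of its speed; a pose out of reach is approached as far as the arm can. A call with a gripper value outside its range is refused whole. "claw" is the opening, from 0 (shut) to 1 (fully open), set as the call begins (left out, the last holds). The fingers move at their own pace and stop on an object; "force" is the grip in N (left out, the last holds). Time passes only in rows, so rows that repeat a pose let the fingers close. It gives the time, the measured TCP pose, the force, the opening and the grip force at its end, in the units of the state.
- bot.get_obs(): the state, without advancing time (a new reading comes with each control period).
- bot.read_camera(name): name is "side" or "top" or "wrist"; returns a dict with "img" (480x640x3 uint8, red, green, blue), "depth" (480x640 float32, m along the optical axis (not along the pixel's ray), 0 where there is no reading), "fx", "fy", "cx", "cy" (pixels), "camera_from_world" (4x4, takes a point from world to camera coordinates). Camera axes: x right, y up, looking along -z (the intrinsics and any distortion apply to the point x, -y, -z); pixel columns grow to the right and rows downward; lengths in m; the calibration is good to about 2 mm. The wrist camera is an equidistant fisheye: a pixel r from the principal point sees the ray r / f radians off the axis. A picture is of the moment at which its call begins.
- bot.hand_in(): hands the job in; it is judged then, once.
Trained networks look in a picture, given as the dict that the camera call returned (one of the last four; its "shot" number tells which), for a name from the list of things; names that differ only in an ending like _2 or _b are one class to them, and where a whole thing is asked for, a point or a joint stands for the part that bears it (a point fixed in the world has none). Each returns a list of dicts, best first, with "confidence" (0 to 1); they miss things now and then, are a little off and sometimes report something else, mostly with a low value. They report only what shows in the picture. A call takes as long as a camera call.
- bot.masks_of(picture, query): "mask" (480x640 bool, what is visible of it).
- bot.landmark_of(picture, query): "xyz" ([x, y, z] in m, in world coordinates, good to about 4 mm: a listed point, or the origin of a listed thing).
The state is a dict: "t": time; "q": joint angles; "joint_vel": joint speeds; "joint_torque": joint torques, N m; "eef_pos": TCP position; "tool_rot": TCP orientation; "contact_force": force on the tool from outside, world axes, zero at the start; "torque": the same for the moment, N m; "gripper_width": opening from 0.0 (shut) to 1.0 (fully open); "grasp_force": force on a finger pad.
Only numpy, scipy, OpenCV 4.12 (cv2) and the standard library are available. Lean on these libraries where they do the work, as an engineer would, in place of code of your own. Each camera call takes 0.05 s, during which the arm holds its last target. There are 200 camera calls.

TASK

Two airtight storage cases stand open on the desk. Shut the larger one, with the camera in it: swing its lid down and press it against the rubber seal until the catch at the front snaps over the lid and keeps it shut. A firm push is enough, so do not force it; leave the smaller case standing open.

Things in the scene. Friction and masses are not known exactly. Their poses are not given: they have to be found in the camera images.
- large: The larger case, fixed on a dark wooden riser (6 to 54 mm high): white open box 200 (x) x 220 (y) x 100 mm high, walls 6. Origin: centre of the box's underside; z up, -x its front, roughly facing the robot. Lid hinge along y at x +100, z 103 mm. Steel spring catch, 36 wide, mid-front, x -99 to -118, up to z 140 mm: the lid's front edge pushes it aside and it snaps back over the edge.
- large_lid (a joint): Angle of its lid, rad: 0 level, pressed hard; 1.57 upright. Grey plate 200 x 220 x 8 mm, its underside through the hinge axis. A stiff hinge keeps it where it is left. Below about 0.06 it meets the springy seal: let go, it returns to 0.06. Pressed below about 0.01 the catch snaps over its edge and holds it near 0.015. This takes 10 to 15 N near the front edge.
- large_push (a point): Point on the top face of the larger case's lid, mid-width, 25 mm behind its front edge (175 mm from the hinge): a good place to push. It moves with the lid.
- small_lid (a joint): Angle of the smaller case's lid, in rad, 0 shut. The smaller case is alike but 130 x 140 x 75 mm high; it stands beside the larger one, on either side of it, and its lid is to stay open.

How it is judged:
At the end, for the whole second after the job is handed in: The larger case's lid stays shut by itself, held under its catch against the seal: lid angle below 0.03 rad (unlatched it springs back to about 0.06) and at rest, with the smaller case's lid still open by more than 0.4 rad (value of joint large_lid below 0.03 rad and velocity of joint large_lid below 0.05 rad/s and value of joint small_lid above 0.4 rad); the robot touches nothing.
It fails at once if the smaller case's lid is pushed down (below 0.4 rad) (value of joint small_lid below 0.4 rad).
It fails at once if the larger case or its lid is forced (fingers pressing with over 70 N) (contact force between large and the fingers above 70 N).
It also fails if it takes over 32 s, if anything falls off the work surface, if the arm or the gripper's body presses on something with over 40 N, if the wrist force passes 120 N, or if a joint passes its speed limit or range.

## Working session

There is one attempt and no reset: what is moved stays moved. The work goes in short steps, Python scripts to look and compute and a tool call to move; the robot and the scene stay as the last step left them, time stands still between calls to the robot, and variables do not carry over. Pictures are saved under pics/ and viewed, at most 10 in all, crops included, and the job is handed in when it is done.

Besides the shell and the picture viewer there is one more tool, called in YAML: its name, and indented under it one key for each argument. send_rows: Moves the arm, as the interface text tells. Its arguments: {"type":"object","properties":{"deltas":{"type":"string"},"claw":{"type":"number"},"force":{"type":"number"}},"required":["deltas"]}

```bash
mkdir -p pics
python3 - <<'E'
from station import bot
import cv2,numpy as np
o=bot.get_obs();print(o['t'],o['eef_pos'],o['tool_rot'],bot.tips_ahead)
ims=[]
for n in("side","top"):
    p=bot.read_camera(n);ims.append(p["img"][:,:,::-1])
    print(n,np.linalg.inv(p["camera_from_world"])[:3].round(3).tolist(),p["fx"])
    for q in("large","large_lid","large_push","small_lid"):
        try:
            for r in bot.landmark_of(p,q)[:2]:print(q,np.round(r["xyz"],3),round(r["confidence"],2))
        except Exception as e:print(q,e)
    for q in("large","large_lid","small_lid"):
        for r in bot.masks_of(p,q)[:2]:
            m=r["mask"];v,u=np.nonzero(m&(p["depth"]>0));d=p["depth"][v,u]
            c=np.stack([(u-p["cx"])/p["fx"]*d,-(v-p["cy"])/p["fy"]*d,-d,np.ones_like(d)])
            w=(np.linalg.inv(p["camera_from_world"])@c)[:3]
            print(" mask",q,round(r["confidence"],2),len(u),"px",u.mean().round(),v.mean().round(),np.percentile(w,[2,50,98],axis=1).round(3).tolist())
cv2.imwrite("pics/a.png",cv2.resize(np.vstack(ims),(400*2,600*2))[::2,::2] if 0 else cv2.resize(np.hstack(ims),(800,300)))
cv2.imwrite("pics/side.png",ims[0]);cv2.imwrite("pics/top.png",ims[1])
E
```

```text
0.0 [ 0.25252623 -0.62537551  0.2383399 ] [-8.60021910e-04  9.81639329e-01  1.90744400e-01 -2.48734030e-04] 0.008
side [[0.877, 0.375, -0.301, 0.343], [-0.481, 0.676, -0.558, -0.423], [-0.006, 0.634, 0.773, 0.731]] 444.55610527363626
large [0.522 0.008 0.009] 0.78
large_lid it knows: large, large_push
large_push [0.517 0.018 0.255] 0.58
small_lid it knows: large, large_push
 mask large 0.59 19685 px 285.0 265.0 [[0.404, -0.118, 0.01], [0.513, -0.03, 0.112], [0.62, 0.134, 0.276]]
 mask large_lid 0.63 7790 px 300.0 222.0 [[0.474, -0.11, 0.125], [0.545, -0.016, 0.215], [0.633, 0.107, 0.277]]
 mask small_lid 0.65 2295 px 226.0 130.0 [[0.49, 0.227, 0.125], [0.539, 0.292, 0.187], [0.602, 0.37, 0.231]]
top [[0.023, 0.989, -0.147, 0.455], [-1.0, 0.024, 0.008, 0.015], [0.012, 0.147, 0.989, 1.136]] 504.4335003533852
large [0.524 0.014 0.006] 0.94
large_lid it knows: large, large_push
large_push [0.518 0.015 0.25 ] 0.94
small_lid it knows: large, large_push
 mask large 0.65 12008 px 315.0 283.0 [[0.411, -0.099, 0.011], [0.517, 0.014, 0.159], [0.632, 0.126, 0.275]]
 mask large_lid 0.77 7495 px 321.0 264.0 [[0.478, -0.106, 0.122], [0.551, 0.001, 0.212], [0.638, 0.107, 0.275]]
 mask small_lid 0.63 3654 px 165.0 267.0 [[0.491, 0.229, 0.128], [0.542, 0.297, 0.185], [0.599, 0.365, 0.228]]
```

View pics/side.png

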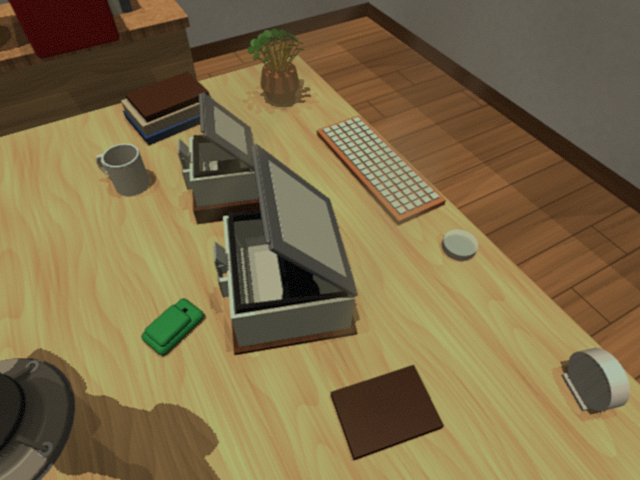

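View pics/top.png

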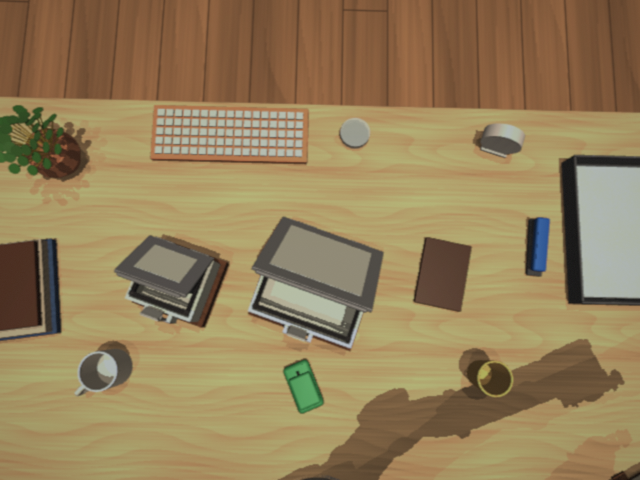

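The side view shows the large case at about (285,280) with its lid half open, and the small case at about (225,165). In the top view they are at (315,290) and (165,285), and the large case is yawed. Next I'll fit the lid plane.

```bash
cat > h.py <<'E'
from station import bot
import numpy as np
from scipy.spatial.transform import Rotation as R
def cloud(p,q):
    m=bot.masks_of(p,q)[0]["mask"];v,u=np.nonzero(m&(p["depth"]>0));d=p["depth"][v,u]
    c=np.stack([(u-p["cx"])/p["fx"]*d,-(v-p["cy"])/p["fy"]*d,-d,np.ones_like(d)])
    return (np.linalg.inv(p["camera_from_world"])@c)[:3].T
def plane(w):
    for _ in range(6):
        c=w.mean(0);n=np.linalg.svd(w-c,full_matrices=False)[2][2];n*=np.sign(n[2])
        r=abs((w-c)@n);w=w[r<max(.003,2*np.median(r))]
    return c,n,w
def rot():
    q=bot.get_obs()["tool_rot"];return R.from_quat([q[1],q[2],q[3],q[0]]).as_matrix()
E
python3 - <<'E'
from h import *
for n in("top","side"):
    p=bot.read_camera(n);c,nn,w=plane(cloud(p,"large_lid"))
    print(n,len(w),c.round(3),nn.round(3),"lid",np.arccos(nn[2]).round(3),"yaw",np.degrees(np.arctan2(nn[1],nn[0])).round(1))
    yaw=np.arctan2(nn[1],nn[0]);a=np.arccos(nn[2]);X=np.array([np.cos(yaw),np.sin(yaw),0]);Y=np.array([-X[1],X[0],0])
    U=-X*np.cos(a)+np.array([0,0,np.sin(a)])
    print(" along", np.percentile((w-c)@U,[.5,99.5]).round(3),"wide",np.percentile((w-c)@Y,[.5,99.5]).round(3))
    for org in ([0.523,0.012,0.008],):
        H=np.array(org)+.1*X+[0,0,.103]; print(" hinge",H.round(3),"pushpred",(H+.175*U+.008*nn).round(3),"planeoff",((H-c)@nn).round(4))
print(rot().round(3).tolist())
E
```

```text
top 7133 [0.554 0.001 0.207] [ 0.729 -0.241  0.64 ] lid 0.876 yaw -18.3
 along [-0.113  0.091] wide [-0.108  0.108]
 hinge [ 0.618 -0.019  0.111] pushpred [0.517 0.014 0.251] planeoff -0.0105
side 6566 [ 0.543 -0.015  0.215] [ 0.728 -0.244  0.64 ] lid 0.876 yaw -18.6
 along [-0.12   0.084] wide [-0.088  0.128]
 hinge [ 0.618 -0.02   0.111] pushpred [0.517 0.014 0.251] planeoff -0.011
[[0.927, 0.374, 0.0], [0.374, -0.927, -0.0], [0.0, 0.0, -1.0]]
```

send_rows:
  deltas: "0 0 -0.05 0; 0 0 -0.1 0; 0 0 -0.13 0; 0.04 -0.04 -0.15 5; 0.07 -0.07 -0.15 10"
  claw: 0

```text
t: 1.3
eef_pos: [0.2905, -0.5375, 0.3918]
tool_rot: [0.002, 0.995, 0.101, 0.001]
contact_force: [1.7, -0.2, 0.4]
gripper_width: 0.143
grasp_force: 0.0
```

```bash
cat > rel.py <<'E'
from h import *
import sys
yaw=np.radians(-18.45);X=np.array([np.cos(yaw),np.sin(yaw),0]);Z=np.array([0,0,1.])
H=np.array([.523,.012,.008])+.1*X+.103*Z
def T(a,up=0): return H-.175*np.cos(a)*X+.175*np.sin(a)*Z+.008*(np.sin(a)*X+np.cos(a)*Z)+.011*X+(.008+up)*Z
def show(*t):
    o=bot.get_obs();r=rot();print(o["t"],np.round(o["eef_pos"],4),"F",np.round(o["contact_force"],1),"spin",np.degrees(np.arctan2(r[1,0],r[0,0])-yaw).round(2))
    for x in t:print((r.T@(x-o["eef_pos"])).round(4),x.round(3))
E
python3 -c "
from rel import *
show(T(.876,.1),T(.876,.02))"
```

```text
1.3 [ 0.2905 -0.5375  0.3918] F [ 1.7 -0.2  0.4] spin 30.04
[ 0.3425 -0.4892  0.0315] [0.528 0.01  0.359]
[ 0.3424 -0.4896  0.1115] [0.528 0.01  0.279]
```

send_rows:
  deltas: "0.027 -0.04 0 6; 0.055 -0.08 0 12; 0.082 -0.12 0 18; 0.11 -0.16 0 24; 0.137 -0.2 0 30"

```text
t: 1.8
eef_pos: [0.3836, -0.3105, 0.3895]
tool_rot: [0.0, 0.987, -0.159, 0.0]
contact_force: [0.7, -0.6, -0.2]
gripper_width: 0.003
grasp_force: 0.0
```

```bash
python3 -c "
from rel import *
show(T(.876,.1))"
```

```text
1.8 [ 0.3836 -0.3105  0.3895] F [ 0.7 -0.6 -0.2] spin 0.19
[ 0.0365 -0.3499  0.0308] [0.528 0.01  0.359]
```

send_rows:
  deltas: "0.005 -0.045 0 0; 0.01 -0.09 0 0; 0.015 -0.135 0 0; 0.02 -0.18 0 0; 0.024 -0.225 0 0"

```text
t: 2.3
eef_pos: [0.476, -0.1042, 0.3895]
tool_rot: [0.0, 0.988, -0.157, 0.0]
contact_force: [0.6, 0.5, 0.1]
gripper_width: -0.001
grasp_force: 0.0
```

send_rows:
  deltas: "0.005 -0.045 0 0; 0.009 -0.085 0 0; 0.012 -0.115 0.01 0; 0.012 -0.12 0.02 0; 0.012 -0.12 0.02 0"

```text
t: 2.8
eef_pos: [0.5233, 0.0051, 0.3676]
tool_rot: [0.0, 0.988, -0.155, -0.001]
contact_force: [-0.6, -0.7, 0.5]
gripper_width: -0.001
grasp_force: 0.0
```

Run:
```python
from rel import *
import cv2
p=bot.read_camera("wrist");cv2.imwrite("pics/w.png",p["img"][:,:,::-1])
show(*[T(a) for a in np.arange(.9,-.01,-.1)])
```

```text
2.85 [0.5235 0.0036 0.3685] F [-0.  -0.9  0.1] spin 0.42
[ 0.0056 -0.0079  0.1074] [0.531 0.009 0.261]
[-0.0081 -0.008   0.1184] [0.518 0.014 0.25 ]
[-0.0206 -0.0081  0.1306] [0.506 0.018 0.238]
[-0.0318 -0.0082  0.1441] [0.496 0.021 0.224]
[-0.0416 -0.0083  0.1586] [0.486 0.024 0.21 ]
[-0.0499 -0.0083  0.174 ] [0.478 0.027 0.195]
[-0.0566 -0.0084  0.1902] [0.472 0.029 0.178]
[-0.0617 -0.0085  0.2069] [0.467 0.031 0.162]
[-0.065  -0.0085  0.2241] [0.464 0.032 0.144]
[-0.0667 -0.0086  0.2416] [0.462 0.032 0.127]
```

View pics/w.png

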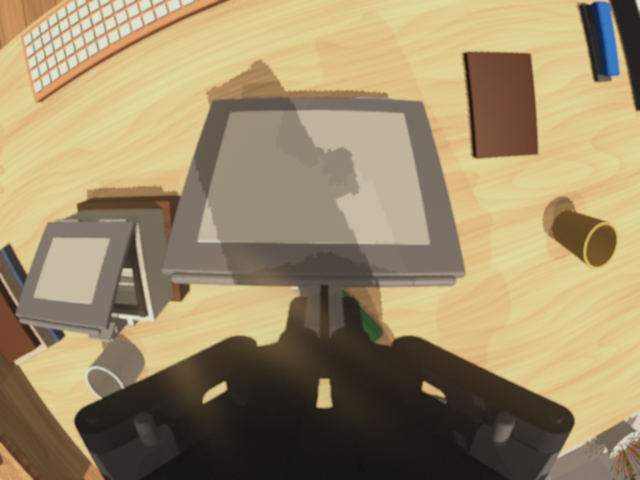

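The wrist view shows the lid squarely ahead (165–465, 100–285). The shut fingers at (325,310) are at mid-width, above it. I'll descend and then follow the lid's arc.

send_rows:
  deltas: "0.005 -0.008 0.035 0; 0.009 -0.008 0.07 0; 0.009 -0.008 0.09 0; 0.007 -0.008 0.1 0; 0.005 -0.008 0.107 0"

```text
t: 3.35
eef_pos: [0.5312, 0.0091, 0.2622]
tool_rot: [0.0, 0.987, -0.158, 0.0]
contact_force: [0.3, 0.5, 0.3]
gripper_width: -0.003
grasp_force: 0.0
```

```bash
python3 -c "
from rel import *
show(*[T(a) for a in (.876,.8,.7,.6,.5,.4,.3)])"
```

```text
3.35 [0.5312 0.0091 0.2622] F [0.3 0.5 0.3] spin 0.31
[-0.0035 -0.0002  0.0036] [0.528 0.01  0.259]
[-0.0138 -0.0002  0.0121] [0.518 0.014 0.25 ]
[-0.0264 -0.0003  0.0243] [0.506 0.018 0.238]
[-0.0376 -0.0004  0.0378] [0.496 0.021 0.224]
[-0.0474 -0.0004  0.0522] [0.486 0.024 0.21 ]
[-0.0557 -0.0005  0.0676] [0.478 0.027 0.195]
[-0.0625 -0.0005  0.0838] [0.472 0.029 0.178]
```

send_rows:
  deltas: "-0.003 0 0.004 0; -0.008 0 0.008 0; -0.014 0 0.012 0; -0.02 0 0.018 0; -0.026 0 0.024 0"

```text
t: 3.85
eef_pos: [0.5062, 0.019, 0.2382]
tool_rot: [-0.0, 0.988, -0.156, 0.0]
contact_force: [0.8, 0.1, 0.5]
gripper_width: 0.006
grasp_force: 0.4
```

```bash
python3 -c "
from rel import *
show(*[T(a) for a in (.6,.5,.4,.3,.2,.1)])
c,n,w=plane(cloud(bot.read_camera('top'),'large_lid'));print(np.arccos(n[2]))"
```

```text
3.85 [0.5062 0.019  0.2382] F [0.8 0.1 0.5] spin 0.45
[-0.0108  0.0012  0.0138] [0.496 0.021 0.224]
[-0.0206  0.0012  0.0282] [0.486 0.024 0.21 ]
[-0.0289  0.0011  0.0436] [0.478 0.027 0.195]
[-0.0357  0.0011  0.0598] [0.472 0.029 0.178]
[-0.0408  0.001   0.0765] [0.467 0.031 0.162]
[-0.0442  0.001   0.0937] [0.464 0.032 0.144]
0.7059952914515729
```

Lid follows as planned (0.706 rad).

send_rows:
  deltas: "-0.006 0 0.007 0; -0.011 0 0.014 0; -0.016 0 0.021 0; -0.021 0 0.028 0; -0.025 0 0.036 0"

```text
t: 4.45
eef_pos: [0.4822, 0.0264, 0.2015]
tool_rot: [0.0, 0.988, -0.156, -0.0]
contact_force: [-0.0, -0.3, 0.6]
gripper_width: -0.002
grasp_force: 0.3
```

send_rows:
  deltas: "-0.004 0 0.008 0; -0.008 0 0.016 0; -0.011 0 0.024 0; -0.014 0 0.032 0; -0.016 0 0.04 0"

```text
t: 4.95
eef_pos: [0.4673, 0.0313, 0.1615]
tool_rot: [0.0, 0.988, -0.157, -0.0]
contact_force: [0.5, 0.2, -0.1]
gripper_width: 0.001
grasp_force: 0.2
```

```bash
python3 -c "
from rel import *
show(*[T(a) for a in (.2,.1,.06,.03,.01,0)])
c,n,w=plane(cloud(bot.read_camera('top'),'large_lid'));print(np.arccos(n[2]))"
```

```text
4.95 [0.4673 0.0313 0.1615] F [ 0.5  0.2 -0.1] spin 0.44
[ 0.0001  0.0007 -0.0001] [0.467 0.031 0.162]
[-0.0033  0.0006  0.017 ] [0.464 0.032 0.144]
[-0.0042  0.0006  0.024 ] [0.463 0.032 0.137]
[-0.0047  0.0006  0.0292] [0.463 0.032 0.132]
[-0.0049  0.0006  0.0327] [0.462 0.032 0.129]
[-0.005   0.0006  0.0345] [0.462 0.032 0.127]
0.20548403607058308
```

send_rows:
  deltas: "-0.001 0 0.006 0; -0.002 0 0.012 0; -0.003 0 0.018 0; -0.003 0 0.022 0; -0.003 0 0.024 0"

```text
t: 5.55
eef_pos: [0.4646, 0.0324, 0.1381]
tool_rot: [-0.0, 0.988, -0.156, -0.0]
contact_force: [-4.5, 0.7, 9.8]
gripper_width: 0.001
grasp_force: 5.0
```

send_rows:
  deltas: "0 0 0.002 0; 0 0 0.003 0; 0 0 0.005 0; 0 0 0.006 0; 0 0 0.006 0"

```text
t: 6.05
eef_pos: [0.4641, 0.0326, 0.1324]
tool_rot: [0.0, 0.988, -0.156, -0.001]
contact_force: [-3.5, 1.7, 7.6]
gripper_width: -0.001
grasp_force: 4.0
```

```bash
python3 -c "
from rel import *
show(*[T(a) for a in (.03,.01,0)])"
```

```text
6.05 [0.4641 0.0326 0.1324] F [-3.5  1.7  7.6] spin 0.46
[-0.0013  0.0009  0.0001] [0.463 0.032 0.132]
[-0.0015  0.0009  0.0036] [0.462 0.032 0.129]
[-0.0016  0.0009  0.0054] [0.462 0.032 0.127]
```

send_rows:
  deltas: "0 0 0.001 0; 0 0 0.002 0; 0 0 0.003 0; 0 0 0.004 0; 0 0 0.004 0"

```text
t: 6.55
eef_pos: [0.4639, 0.0326, 0.1286]
tool_rot: [0.0, 0.988, -0.156, -0.001]
contact_force: [-6.9, 1.3, 12.4]
gripper_width: 0.007
grasp_force: 6.0
```

send_rows:
  deltas: "0 0 0.001 0; 0 0 0.001 0; 0 0 0.001 0"

```text
t: 6.85
eef_pos: [0.4639, 0.0327, 0.1283]
tool_rot: [0.0, 0.988, -0.156, -0.001]
contact_force: [-8.9, 0.6, 22.1]
gripper_width: -0.0
grasp_force: 10.8
```

send_rows:
  deltas: "0 0 -0.005 0; 0 0 -0.02 0; 0 0 -0.05 0; 0 0 -0.09 0; 0 0 -0.12 0"

```text
t: 7.35
eef_pos: [0.4649, 0.0322, 0.2489]
tool_rot: [-0.0, 0.988, -0.156, 0.0]
contact_force: [0.4, -0.1, -0.8]
gripper_width: -0.003
grasp_force: 0.0
```

Run:
```python
from rel import *
import cv2
show()
for k in("top","side"):
    p=bot.read_camera(k)
    c,n,w=plane(cloud(p,'large_lid'));print(len(w),np.arccos(n[2]),n.round(3),c.round(4),'tilt about hinge',np.arctan2(n@X,n[2]))
    for r in bot.landmark_of(p,"large_push")[:1]:print(np.round(r["xyz"],4))
p=bot.read_camera("wrist");cv2.imwrite("pics/w2.png",p["img"][:,:,::-1])
```

```text
7.35 [0.4649 0.0322 0.2489] F [ 0.4 -0.1 -0.8] spin 0.44
3756 0.03776518248825085 [ 0.036 -0.012  0.999] [ 0.57   -0.0075  0.1214] tilt about hinge 0.037761891230137526
10742 0.016400859737766775 [ 0.016 -0.003  1.   ] [5.143e-01 4.000e-04 1.245e-01] tilt about hinge 0.016256033713265894
[0.4499 0.0398 0.1251]
```

View pics/w2.png

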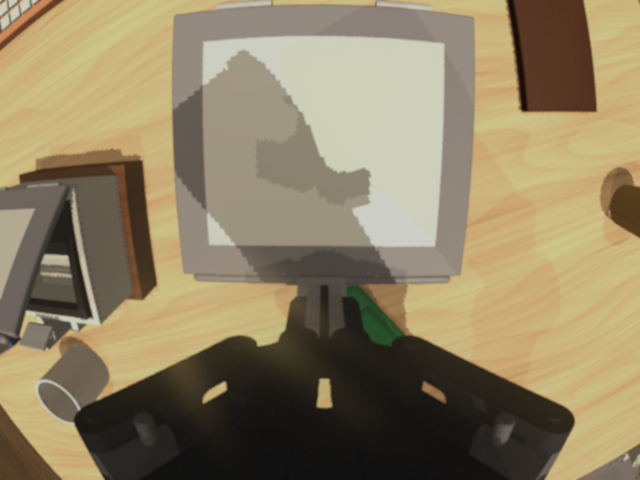

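The wrist view shows the lid level (175–475, 10–280), with the catch at the front hidden behind the fingers. I'll clear the arm and check that it latched.

send_rows:
  deltas: "0 0.045 -0.02 0; 0 0.09 -0.04 0; 0 0.135 -0.05 0; 0 0.18 -0.05 0; 0 0.22 -0.05 0"

```text
t: 8.2
eef_pos: [0.3953, -0.179, 0.2964]
tool_rot: [0.0, 0.988, -0.157, -0.001]
contact_force: [-0.2, 0.6, -0.8]
gripper_width: 0.0
grasp_force: 0.0
```

Run:
```python
from rel import *
import cv2
show()
ims=[]
for k in("top","side"):
    p=bot.read_camera(k)
    c,n,w=plane(cloud(p,'large_lid'));print(len(w),n.round(3),c.round(4),'tilt about hinge',np.arctan2(n@X,n[2]))
    s=(w-H)@X
    for lo in(-.19,-.1,-.03):print(lo,np.median(w[abs(s-lo)<.01,2]).round(4))
    q=p["camera_from_world"]@np.r_[H-.2*X,1];u=int(p["cx"]-p["fx"]*q[0]/q[2]);v=int(p["cy"]+p["fy"]*q[1]/q[2])
    ims.append(cv2.resize(p["img"][v-40:v+40,u-50:u+50,::-1],(400,320),interpolation=cv2.INTER_CUBIC))
cv2.imwrite("pics/c.png",np.hstack(ims))
```

```text
8.2 [ 0.3953 -0.179   0.2964] F [-0.2  0.6 -0.8] spin 0.39
8965 [ 0.01  -0.005  1.   ] [0.5251 0.0134 0.122 ] tilt about hinge 0.011008382460155565
-0.19 0.1227
-0.1 0.1222
-0.03 0.1213
6784 [ 0.022 -0.007  1.   ] [ 0.553  -0.0135  0.124 ] tilt about hinge 0.023050934644570552
-0.19 nan
-0.1 0.1248
-0.03 0.1235
  return _methods._mean(a, axis=axis, dtype=dtype,
  ret = ret.dtype.type(ret / rcount)
```

View pics/c.png

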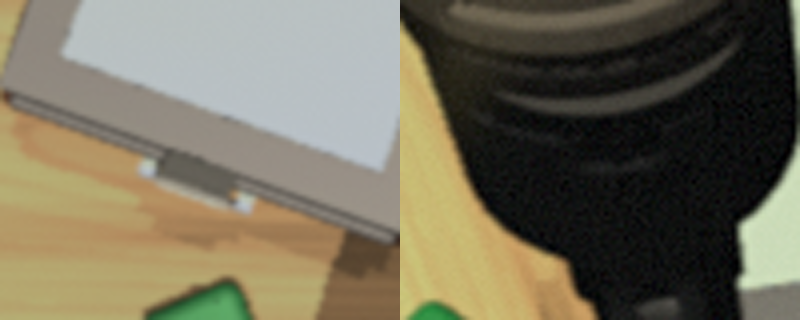

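The clear top crop shows the catch over the lid's edge at about (200,175). The measured tilt is 0.011 rad (0.023 from the partly blocked side view), well below the unlatched 0.06, so the lid is latched.

```bash
python3 -c "
from station import bot
print(bot.hand_in())"
```

```text
the job is handed in; nothing more can be done
None
```

The larger case's lid is shut under its catch, measured at about 0.01 rad from the top camera; the smaller case was left open, the arm is clear, and the job was handed in at about 8 s (no verdict was returned).

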